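Lay the tall tube block down on the cooling plate

ROBOT

A 6-joint arm with a two-finger parallel gripper is mounted at the origin on the work surface. World frame = base frame: x ahead of the robot, y to its left, z up, the work surface at z = 0. Lengths are in m, angles in rad, forces in N, time in s.
With the tool pointing down it reaches from about 0.325 to 0.775 m from the base axis. Payload 5.5 kg.
Tool frame: the origin (TCP) lies between the finger pads; the fingertips stand 8 mm ahead of it and the grasp point (between the pads) lies 11 mm behind it (tcp_to_tips is the distance from the TCP to the fingertips, in m); z points along the fingers, y is the direction in which the jaws open and shut (so a half turn about z gives the same grasp; the last joint's range is limited). The gripper opens to 88 mm and grips with 3 to 60 N. Pads are 20 mm wide; open, the fingers measure 115 mm over their backs; the gripper's body (75 mm by 178 mm) begins 61 mm behind the grasp point.
Start: joints at [-1.315, 0.091, 1.231, -0, 1.82, -0.057], TCP at [0.185, -0.571, 0.231] pointing down, gripper open.
Joint ranges: [-2.87, 2.87], [-0.86, 2.18], [0.17, 2.46], [-1.51, 4.65], [0.06, 2.69], [-2.65, 2.65]. Speed limits (rad/s): [2.57, 2.57, 3.01, 3.14, 3.14, 3.14].

INTERFACE

Orientations are given as a unit quaternion [w, x, y, z].
In Python, from bench import * gives the robot as it stands. Calls block until the motion is done:
- move_to(position, orientation): joint-space move of the TCP to a pose.
- move_l(position, speed=0.15, orientation=None): straight line of the TCP; orientation=None keeps the orientation; speed is the mean speed in m/s.
- movej(angles): joint-space move.
- gripper_open() and close(): open the fingers fully, or close them until they stop; the grip force is fixed at half the most.
- hold(seconds).
- inverse_kinematics(position, orientation): joint angles nearest the present ones, or None.
- state(): the state.
- get_image(name): name is "scene" or "top"; returns a dict with "frame" (384x512x3 uint8, blue, green, red), "depth" (384x512 float32, m along the optical axis (not along the pixel's ray), 0 where there is no reading), "camera_matrix" (3x3 intrinsics, pixels), "k1" (the pictures are not rectified: a ray, as slopes to the right and down, at radius r is drawn at 1 + k1 r^2 times it, then the intrinsics apply), "view" (4x4, takes a point from world to camera coordinates). Camera axes: x right, y up, looking along -z (the intrinsics and any distortion apply to the point x, -y, -z); pixel columns grow to the right and rows downward; lengths in m; the calibration is good to about 2 mm. A picture is of the moment at which its call begins.
A pose or a line that the arm cannot do raises IKError and nothing moves.
- job_done(): hands the job in, once; it reports no verdict.
The state is a dict: "time": time; "joint_pos": joint angles; "dq": joint speeds; "joint_torque": joint torques, N m; "ee_pos": TCP position; "ee_rot": TCP orientation; "ft_force": force on the tool from outside, world axes, zero at the start; "moment": the same for the moment, N m; "finger_gap": finger opening in m.
Only numpy, scipy, OpenCV 4.12 (cv2) and the standard library are available. Lean on these libraries where they do the work, as an engineer would, in place of code of your own. Each camera call takes 0.05 s, during which the arm holds its last target. There are 200 camera calls.

TASK

Two aluminium tube blocks stand against the stop bar along the near edge of the low cooling plate. Push the taller one, which has two large bores in its top, over the stop bar so that it tips away from the robot and lies flat on its broad side on the plate, square to the bar. Tip it, do not pick it up, and leave the lower block and the bottle as they are.

Things in the scene. Friction and masses are not known exactly. Their poses are not given: they have to be found in the camera images.
- tall_block_center (a point): Centre (half-way up) of the loose aluminium block with two 30 mm bores in its top: 46 mm thick (x, across the bar), 80 mm wide (y), 96 mm high (z, up as it stands), 0.5 to 0.85 kg. It stands on the bench, robot's side, far broad face 1 to 4 mm short of the bar. Pushed high on its near face with a few N its foot catches the bar; past about 32 degrees of lean it falls on its own.
- stop_edge (a point): Middle of the stop bar's upper near edge, 12 mm above the bench. x points level away from the robot across the plate, y along the bar, z up. The steel bar (12 mm high and deep) is the near edge of the fixed, flat grey cooling plate: 360 mm along y, 160 mm along x including the bar, its top flush with the bar. Plate and bar are turned up to 20 degrees.
- low_block: the other aluminium tube block, a bystander: 46 mm thick (x) x 80 mm wide (y) x 70 mm high (z), with eight small 11 mm bores in its top; loose, stands upright against the same bar, 150 to 190 mm from the tall block centre to centre, left or right of it. Origin: centre of its underside
- bottle: capped amber bottle, 64 mm across and 130 mm high, loose, a bystander standing on the bench beyond the left (+y) end of the plate. Origin: centre of its underside
Things that resemble listed ones, but are neither listed nor needed, are in the scene too. Leave any yellow look-alike of the part that bears tall_block_center alone.

How it is judged:
By the outcome, as a careful person would: the job done as asked, in the order asked, and still so for the second after the job is handed in, with the robot touching nothing.
It also fails if it takes over 32 s, if anything falls off the work surface, if the arm or the gripper's body presses on something with over 40 N, if the wrist force passes 120 N, or if a joint passes its speed limit or range.

## Working session

There is one attempt and no reset: what is moved stays moved. The work goes in short steps, each a Python script; the robot and the scene stay as the last script left them, time stands still between calls to the robot, and variables do not carry over. Pictures are saved under pics/ and viewed, about 8 in all and at most 12, crops included, and the job is handed in when it is done.

```bash
mkdir -p pics; ls; python3 - <<'E'
from bench import *
import cv2,numpy as np,pickle
for n in("scene","top"):
    d=get_image(n); pickle.dump(d,open(n+".pkl","wb")); cv2.imwrite(f"pics/{n}1.png",d["frame"])
    print(n,d["camera_matrix"].tolist(),d["k1"],np.round(d["view"],3).tolist())
print(state())
E
```

```text
pics
scene [[464.5204222491979, 0.0, 260.6251830572004], [0.0, 464.5204222491979, 200.46999683803188], [0.0, 0.0, 1.0]] -0.17602394447001138 [[-0.568, 0.823, 0.019, 0.277], [-0.465, -0.339, 0.818, 0.249], [0.68, 0.456, 0.575, -1.563], [0.0, 0.0, 0.0, 1.0]]
top [[416.00554634157635, 0.0, 258.2064923237171], [0.0, 416.00554634157635, 192.88960496403917], [0.0, 0.0, 1.0]] -0.0687322379964475 [[-0.124, -0.992, -0.003, 0.118], [0.972, -0.122, 0.202, -0.565], [-0.201, 0.022, 0.979, -1.006], [0.0, 0.0, 0.0, 1.0]]
{'time': 0.1, 'joint_pos': array([-1.31470620e+00,  9.17432924e-02,  1.23174277e+00,  1.74586019e-05,
        1.81982556e+00, -5.67505091e-02]), 'dq': array([ 0.00073314, -0.00314505, -0.00299842,  0.00098307,  0.00099007,
        0.00104279]), 'joint_torque': array([ 3.35909790e-03, -4.47856522e+01, -4.07569993e+01,  7.01065734e-02,
        2.83660647e-02, -1.13226367e-04]), 'ee_pos': array([ 0.18456706, -0.57063583,  0.22965689]), 'ee_rot': array([-8.56061209e-04,  9.87790566e-01,  1.55785295e-01, -7.71030496e-05]), 'ft_force': array([ 1.0226781 , -0.08822536, -1.24203637]), 'moment': array([-0.00778333,  0.02614126,  0.01549742]), 'finger_gap': 0.08799372696939156}
```

View pics/scene1.png

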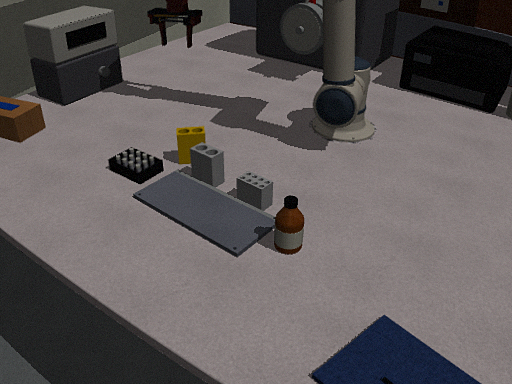

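View pics/top1.png

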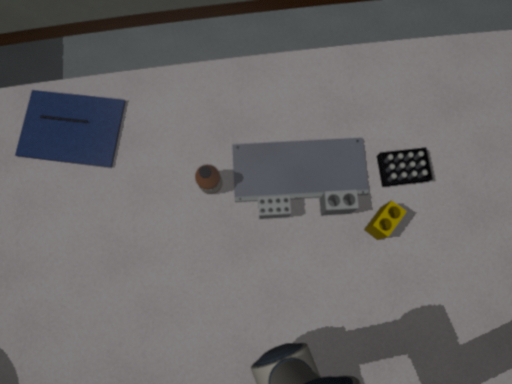

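The grey two-bore block is at top (341,200) / scene (208,165). It could be mistaken for:
- the yellow two-bore block at top (387,220) / scene (190,145), ruled out by colour
- the low eight-bore block at top (275,206) / scene (255,190)
- the black rack at top (405,167)

By the description I choose the grey one at (341,200). Next I measure it and check it in a crop.

```bash
cat > h.py <<'E'
import numpy as np,cv2
def rays(d,uv):
    K=d["camera_matrix"];p=(np.atleast_2d(uv).astype(float)-K[:2,2])/[K[0,0],K[1,1]]
    q=cv2.undistortPoints(p.reshape(-1,1,2),np.eye(3),np.array([d["k1"],0,0,0,0])).reshape(-1,2)
    V=d["view"];R=V[:3,:3];c=-R.T@V[:3,3]
    return c,np.c_[q[:,0],-q[:,1],-np.ones(len(q))]@R
def onz(d,uv,z):
    c,r=rays(d,uv);return c+r*((z-c[2])/r[:,2])[:,None]
def cloud(d):
    v,u=np.mgrid[:384,:512];c,r=rays(d,np.c_[u.ravel(),v.ravel()])
    P=c+r*d["depth"].ravel()[:,None];P[d["depth"].ravel()<=0]=np.nan
    return P.reshape(384,512,3)
E
python3 - <<'E'
from h import *
import pickle
for n in("top","scene"):
    d=pickle.load(open(n+".pkl","rb"));P=cloud(d);f=d["frame"]
    sat=cv2.cvtColor(f,cv2.COLOR_BGR2HSV)[...,1]
    z=P[...,2]; roi=(P[...,0]>.3)&(P[...,0]<.8)&(abs(P[...,1])<.4)
    print(n,"bench z",np.nanmedian(z[roi]))
    for lo,hi,nm in((.086,.108,"tall"),(.06,.08,"low"),(.008,.018,"plate")):
        m=(roi&(z>lo)&(z<hi)).astype(np.uint8)
        k,l,s,c=cv2.connectedComponentsWithStats(m)
        for i in range(1,k):
            if s[i,4]>60:
                q=P[l==i];(cx,cy),(w,h),a=cv2.minAreaRect(q[:,:2].astype(np.float32))
                print(nm,s[i].tolist(),"rect",np.round([cx,cy,w,h,a],4),"zmed",round(float(np.median(q[:,2])),4),"sat",np.median(sat[l==i]))
    x0,y0,w,h=(225,130,190,120) if n=="top" else (120,110,190,150)
    cv2.imwrite(f"pics/{n}c.png",cv2.resize(f[y0:y0+h,x0:x0+w],None,fx=4,fy=4,interpolation=cv2.INTER_CUBIC))
E
```

```text
top bench z 0.0004702760424246666
tall [196, 164, 23, 23, 246] rect [ 0.6308  0.1697  0.0547  0.056  19.6891] zmed 0.0944 sat 108.0
tall [325, 190, 33, 20, 402] rect [ 5.27300e-01 -1.52400e-01  7.86000e-02  4.71000e-02  8.58563e+01] zmed 0.0955 sat 4.0
tall [372, 200, 34, 37, 421] rect [ 0.4667 -0.2636  0.0474  0.0818 44.2585] zmed 0.0954 sat 255.0
low [197, 172, 24, 18, 66] rect [ 0.6144  0.1644  0.0272  0.0629 19.8484] zmed 0.0713 sat 63.5
low [323, 193, 33, 19, 63] rect [ 5.11300e-01 -1.40600e-01  8.92000e-02  3.96000e-02  5.47303e+01] zmed 0.0684 sat 4.0
low [258, 195, 33, 21, 474] rect [5.38400e-01 1.12000e-02 7.97000e-02 4.71000e-02 8.63737e+01] zmed 0.0695 sat 3.0
low [369, 201, 21, 37, 73] rect [ 4.71800e-01 -2.44100e-01  3.98000e-02  9.10000e-02  7.45338e+01] zmed 0.07 sat 241.0
plate [232, 138, 137, 64, 7023] rect [ 6.39600e-01 -7.30000e-02  3.59300e-01  1.61800e-01  8.61657e+01] zmed 0.012 sat 25.0
scene bench z 0.001007030344303439
tall [176, 127, 29, 12, 262] rect [ 0.4649 -0.2614  0.0542  0.0805 47.0329] zmed 0.0939 sat 255.0
tall [190, 142, 34, 20, 339] rect [ 5.26800e
[... 225 characters left out ...]
7100e-01  1.02000e-02  7.67000e-02  4.35003e+01] zmed 0.0709 sat 255.0
low [191, 154, 33, 16, 217] rect [ 0.5431 -0.1418  0.0447  0.0891 25.9319] zmed 0.0703 sat 13.0
low [236, 171, 37, 22, 453] rect [5.38700e-01 1.43000e-02 8.59000e-02 5.08000e-02 8.42764e+01] zmed 0.0694 sat 8.0
low [275, 219, 29, 16, 225] rect [ 0.648   0.1814  0.0302  0.0622 27.2683] zmed 0.0703 sat 220.0
plate [113, 166, 50, 17, 155] rect [ 0.6345 -0.322   0.0719  0.1415 37.7812] zmed 0.0132 sat 146.0
plate [133, 169, 142, 86, 5818] rect [ 6.14600e-01 -7.08000e-02  3.66500e-01  2.12700e-01  8.58462e+01] zmed 0.0122 sat 28.0
plate [274, 242, 28, 12, 95] rect [ 0.6496  0.1816  0.0265  0.0614 25.1799] zmed 0.0128 sat 240.0
```

View pics/topc.png

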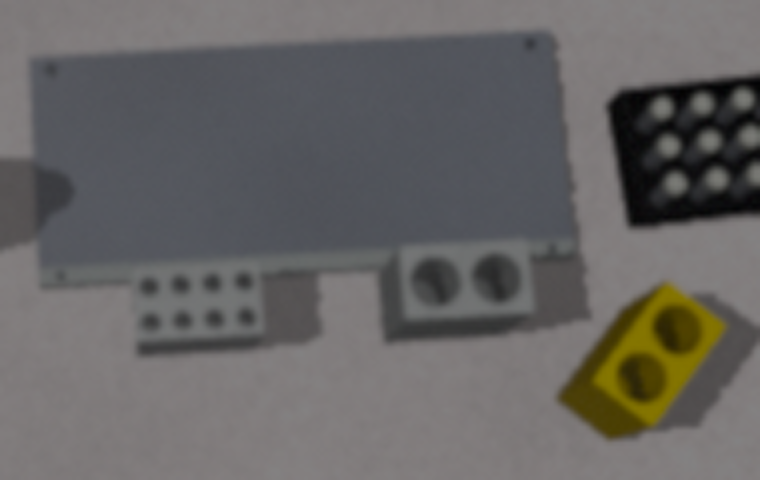

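The crop shows the grey block with two large bores at crop (465,280), against the bar. It is distinct from the yellow look-alike at (655,360) and the eight-bore block at (198,300). The plate is turned about -3.85°, and the block's far face is about 3 mm short of the bar. I'll close the gripper, approach and push.

```bash
cat > g.py <<'E'
import numpy as np
yaw=np.radians(-3.85);n=np.array([np.cos(yaw),np.sin(yaw)]);t=np.array([-n[1],n[0]])
q=[0,np.cos(yaw/2),np.sin(yaw/2),0]
T=-0.1165
def pt(s,z,tt=T): return [*(n*s+t*tt),z]
E
python3 - <<'E'
from bench import *
from g import *
import cv2
close()
move_to(pt(.455,.22),q); move_l(pt(.455,.087),.15)
f0=state()["ft_force"]
hit=None
move_l(pt(.485,.087),.08)
for s in np.arange(.489,.5181,.004):
    move_l(pt(s,.087),.04); S=state(); F=S["ft_force"]-f0
    print(round(s,3),np.round(F,1),np.round(S["ee_pos"],4),round(S["time"],2))
    if np.linalg.norm(F)>25: break
cv2.imwrite("pics/p1.png",get_image("scene")["frame"][90:270,100:320].repeat(3,0).repeat(3,1))
print(S["finger_gap"],S["joint_pos"])
E
```

```text
0.489 [ 0.7  0.1 -0.5] [ 0.48   -0.1491  0.0871] 5.06
0.493 [ 0.5  0.3 -0.4] [ 0.4842 -0.1493  0.087 ] 5.31
0.497 [ 1.   0.6 -0.6] [ 0.4882 -0.1496  0.0869] 5.56
0.501 [-0.8  1.3 -0.9] [ 0.4919 -0.1499  0.0868] 5.81
0.505 [-0.1  0.2  0.5] [ 0.4962 -0.1502  0.087 ] 6.06
0.509 [-1.9  0.2 -0.3] [ 0.5003 -0.1504  0.087 ] 6.31
0.513 [0.3 0.1 0.4] [ 0.5043 -0.1507  0.087 ] 6.56
0.517 [-1.7 -0.  -1.3] [ 0.5082 -0.1509  0.0869] 6.81
0.00042052059090065465 [-3.52890027e-01 -7.73843933e-02  1.65459413e+00  7.39811456e-05
  1.56437588e+00  1.28495414e+00]
```

View pics/p1.png

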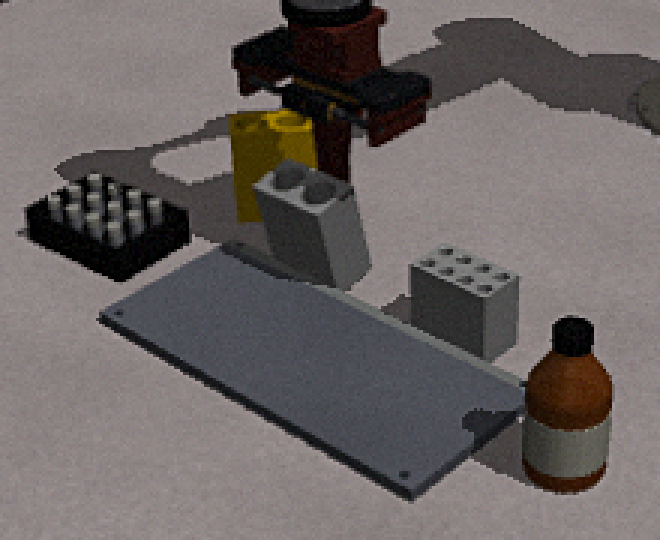

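The block is leaning over the bar (crop (310,225)) with only 2 N of force, and nothing else has moved. I'll carry on past the balance point, then back off upward.

```bash
python3 - <<'E'
from bench import *
from g import *
from h import *
for s in np.arange(.523,.5531,.006):
    move_l(pt(s,.087),.04); S=state(); print(round(s,3),np.round(S["ft_force"],1),round(S["time"],2))
hold(.4)
move_l(pt(.545,.2),.15)
move_l(pt(.42,.24),.2); hold(.3)
f=[]
for nm in("top","scene"):
    d=get_image(nm);P=cloud(d);z=P[...,2];roi=(P[...,0]>.3)&(P[...,0]<.8)&(abs(P[...,1])<.32)
    for lo,hi,k in((.05,.062,"fallen"),(.064,.078,"low"),(.086,.108,"hi")):
        m=(roi&(z>lo)&(z<hi)).astype(np.uint8);K,l,s,c=cv2.connectedComponentsWithStats(m)
        for i in range(1,K):
            if s[i,4]>150:
                w=P[l==i];print(nm,k,np.round(cv2.minAreaRect(w[:,:2].astype(np.float32))[0:2],4).tolist(),cv2.minAreaRect(w[:,:2].astype(np.float32))[2],np.median(w[:,2]),np.ptp(w[:,2]))
    im=d["frame"]; im=im[130:250,225:415] if nm=="top" else im[110:260,120:310]
    f.append(cv2.resize(im,None,fx=2.0*400/380,fy=2.0*400/380))
h=max(a.shape[0] for a in f)
f=[cv2.copyMakeBorder(a,0,h-a.shape[0],0,0,cv2.BORDER_CONSTANT) for a in f]
cv2.imwrite("pics/p2.png",cv2.hconcat(f)[:, :800]);print(state()["time"])
E
```

```text
0.523 [-1.4 -0.2  0. ] 7.16
0.529 [-0.3  0.5  0.4] 7.46
0.535 [-0.4 -0.5  0.3] 7.76
0.541 [ 0.2 -0.1 -0. ] 8.06
0.547 [-0.7  0.8 -0. ] 8.36
0.553 [-0.9  0.5  0.6] 8.66
top fallen [[0.5714, -0.1555], [0.0791, 0.0976]] 86.19532775878906 0.05779562374021996 0.011764579878014603
top low [[0.5386, 0.0111], [0.0797, 0.047]] 86.39859771728516 0.0697467620530361 0.011376136611106702
top hi [[0.6326, 0.1709], [0.0535, 0.0547]] 84.8451156616211 0.09451046179673628 0.02182595173181623
scene fallen [[0.5704, -0.156], [0.0886, 0.1003]] 86.32727813720703 0.058250856622053815 0.01190203021362346
scene low [[0.538, 0.013], [0.0828, 0.0508]] 85.51760864257812 0.0697472372853436 0.010052218971537186
scene low [[0.6488, 0.1826], [0.0258, 0.0615]] 29.82849884033203 0.07105409407270846 0.013916570540052797
scene hi [[0.4665, -0.2603], [0.0522, 0.0803]] 44.552154541015625 0.09428522348935348 0.013712749875453012
scene hi [[0.6413, 0.1781], [0.0374, 0.0546]] 29.860185623168945 0.0954487069391684 0.02187241128568862
11.175
```

View pics/p2.png

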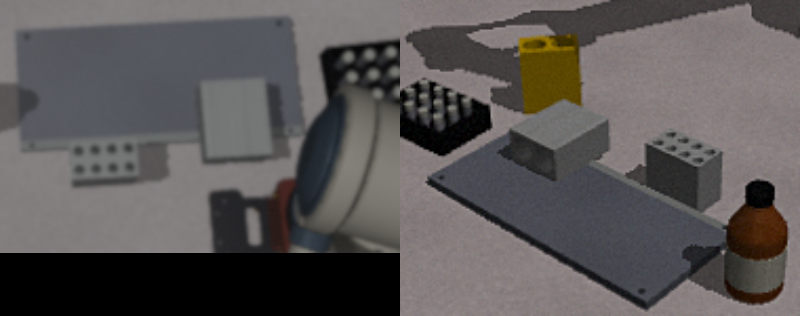

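The block is flat (top at z = 0.058) and square: block 86.2°, bar 86.2°. The low block and bottle are unmoved. It slid back a little, though, and about 30 mm of its foot end overhangs the bar on my side. I'll nudge it about 20 mm further on at its centreline so it rests well on the plate, keeping the gripper body above the yellow block.

```bash
python3 - <<'E'
from bench import *
from g import *
from h import *
move_l(pt(.492,.16),.15); move_l(pt(.492,.050),.12)
for s in (.512,.52,.53,.541):
    move_l(pt(s,.050),.04); S=state(); print(s,np.round(S["ft_force"],1),round(S["time"],2))
move_l(pt(.495,.050),.1); move_l(pt(.46,.24),.2)
move_l(pt(.42,.26),.2); hold(.4)
f=[]
for nm in("top","scene"):
    d=get_image(nm);P=cloud(d);z=P[...,2];roi=(P[...,0]>.3)&(P[...,0]<.8)&(abs(P[...,1])<.32)
    for lo,hi,k in((.05,.062,"fallen"),(.064,.078,"low"),(.086,.108,"hi")):
        m=(roi&(z>lo)&(z<hi)).astype(np.uint8);K,l,s,c=cv2.connectedComponentsWithStats(m)
        for i in range(1,K):
            if s[i,4]>150:
                w=P[l==i];r=cv2.minAreaRect(w[:,:2].astype(np.float32))
                print(nm,k,np.round(r[0],4),np.round(r[1],3),round(r[2],2),"s,t",np.round([n@r[0],t@r[0]],4),np.median(w[:,2]))
    im=d["frame"]; im=im[130:250,225:415] if nm=="top" else im[110:260,120:310]
    f.append(cv2.resize(im,(400,int(im.shape[0]*400/190))))
h=max(a.shape[0] for a in f)
f=[cv2.copyMakeBorder(a,0,h-a.shape[0],0,0,cv2.BORDER_CONSTANT) for a in f]
cv2.imwrite("pics/p3.png",cv2.hconcat(f));print(state()["time"])
E
```

```text
0.512 [ 0.2 -0.4  0.4] 13.76
0.52 [-0.1 -0.9  0. ] 14.11
0.53 [0.2 0.3 0.7] 14.51
0.541 [-0.3  0.2  0.1] 14.93
top fallen [ 0.5934 -0.157 ] [0.079 0.098] 85.87 s,t [ 0.6026 -0.1168] 0.05791673299590472
top low [0.5385 0.0112] [0.08  0.046] 86.2 s,t [0.5366 0.0473] 0.0697682566802289
top hi [0.6304 0.1701] [0.051 0.057] 19.89 s,t [0.6175 0.2121] 0.09436745068882568
scene fallen [ 0.5919 -0.1548] [0.085 0.101] 84.6 s,t [ 0.6009 -0.1147] 0.0582930714852658
scene low [0.5379 0.013 ] [0.084 0.051] 85.07 s,t [0.5358 0.0491] 0.06975648811623991
scene hi [ 0.4661 -0.2617] [0.055 0.081] 41.93 s,t [ 0.4826 -0.2298] 0.09404881015536393
scene hi [0.6411 0.1772] [0.037 0.056] 30.94 s,t [0.6278 0.2198] 0.09481455593864974
17.5333
```

View pics/p3.png

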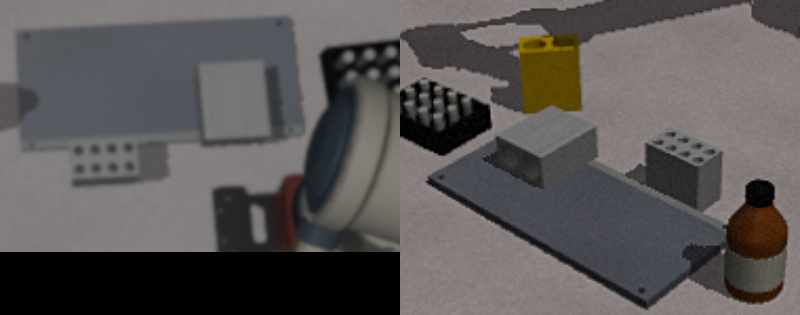

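The block lies flat and square, with its foot end about at the bar (left view (233,100), right view (547,145)). The low block, bottle and yellow block haven't moved, and the arm is clear, so I'm handing in.

```bash
python3 -c "
from bench import *
print(job_done())"
```

```text
the job is handed in; nothing more can be done
None
```

The tall block is tipped over the stop bar and lies flat on its broad side on the plate. I handed the job in at about 17.5 s. I pushed it high on its near face with closed fingers; the wrist force readings between steps were 2 N or less.

It first came down with about 30 mm of its foot end overhanging the bar on the robot's side. I pushed that end about 22 mm further on, so about 8 mm still overhangs.

Last checks:
- **Flat:** the block's upper face is at z = 0.058 m, which is the plate height plus the block's 46 mm thickness.
- **Square:** the top view gives 85.9° for the block against 86.2° for the bar. The scene camera read 84.6°, but it also read the untouched low block about 1° low.
- **Bystanders:** the low block's position is unchanged to within about 1 mm. The bottle looks unmoved in both views, and its depth estimate stayed within the measuring noise. The yellow look-alike is where it was.
- **Robot:** the arm is clear of everything.

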